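Lift the loaded block rack off the sample box and hold it level

TASK

The sample box under the rack of rubber test blocks is wanted, but a flat box of calibration foils lies across the rack. First take the foil box off and set it down gently, lying flat, on a free bit of the table; then lift the rack with all its blocks straight off the sample box, keeping it level, and finish still holding it there, steady and level, about 15 cm above the sample box so that somebody can take the box away. The sample box itself stays where it is, no block may leave its pocket, and nothing is put down or let go at the end: the program finishes while the gripper holds the rack.

Things in the scene. Friction and masses are not known exactly. Their poses are not given: they have to be found in the camera images.
- foil_center (a point): closed printed box of calibration foils, 62 (its x) x 92 (its y) x 18 mm high, 70 g; this is its centre, 9 mm above its underside; z up. It lies on top of the rubber blocks near the rack's middle, long side across the rack and 15 mm past each side, just where fingers must go beside the rack. Grip across its 62 mm; the block tops are level with its underside
- rack_center (a point): grey rack, 62 mm wide (its x) x 250 long (its y) x 16 high, 350 g; five pockets along y at -95, -47.5, 0, 47.5, 95 mm, floors 8 mm above its underside; this is its middle, 8 mm above its underside; z up. It stands on the sample box, y roughly along world y. Grip across its 62 mm at the middle, fingertips just above the lid. Loaded, it balances 6 mm from the middle towards -y
- block_1_center (a point): rubber test block, a round pink disc 40 mm across x 16 mm high, 30 g, loose in the rack's pocket at y = -95 mm; this point is its centre. It stands 8 mm proud of the rack's top face, its top 24 mm above the rack's underside
- block_2_center (a point): the same kind of block, in the pocket at y = -47.5 mm; its centre
- block_3_center (a point): the same kind of block, in the middle pocket, y = 0; its centre
- block_4_center (a point): the same kind of block, in the pocket at y = 47.5 mm; its centre (the pocket at y = 95 mm is empty)
- rack: the whole rack; origin at the centre of its underside, axes as above
- foil_box: the whole foil box; origin at the centre of its underside
- sample_box: closed white sample box under the rack, 132 (its x) x 165 (its y) x 46 mm high, 0.6 kg, loose on the table; origin at the centre of its underside. Free table lies near the front edge, straight ahead of the robot, in front of the test stand and the open case (world x about 0.45, y about -0.05 to 0.10)
- box_lid (a point): the middle of the flat lid of the sample box, 46 mm above the table. Keep clear of the fixed test stand to its right (world x 0.52 to 0.77, y 0.02 to 0.18, up to about 0.35 m high) and the open case farther right (x 0.45 to 0.84, y -0.45 to -0.10, its lid up to 0.35 m): pass in front of them, at x below about 0.45
Not all that is in view belongs to the job. There is more than one size of the foil_box; the job needs the larger.

How it is judged (in metres and radians):
On the way, in this order (a step that is already met when the one before it is completed fails the run):
1. the foil box lies flat on the table, let go and at rest, with the rack still standing on the sample box (height (world z) of foil_center between -0.001 and 0.016 m and angle between foil_center's own z axis and vertical below 0.08 rad and contact force between the fingers and foil_box below 0.1 N and contact force between foil_box and sample_box below 0.1 N and linear speed of foil_box below 0.03 m/s and height (world z) of rack_center below 0.07 m), for 0.2 s.
2. the rack with its blocks is held level, clear above the sample box (height (world z) of rack_center between 0.154 and 0.304 m and angle between rack_center's own z axis and vertical below 0.09 rad and contact force between the fingers and rack above 2 N and contact force between rack and sample_box below 0.05 N and contact force between rack and foil_box below 0.05 N and z of block_1_center in the frame of rack_center between 0.004 and 0.012 m and y of block_1_center in the frame of rack_center between -0.103 and -0.087 m and z of block_2_center in the frame of rack_center between 0.004 and 0.012 m and y of block_2_center in the frame of rack_center between -0.0555 and -0.0395 m and z of block_3_center in the frame of rack_center between 0.004 and 0.012 m and y of block_3_center in the frame of rack_center between -0.008 and 0.008 m and z of block_4_center in the frame of rack_center between 0.004 and 0.012 m and y of block_4_center in the frame of rack_center between 0.0395 and 0.0555 m), for 0.2 s.
At the end, for the whole second after the job is handed in: Rack gripped, underside 10-25 cm above the lid, within 80 mm of it sideways, tilt under 0.09 rad, still, touching neither box; all blocks in their pockets (8 mm along, 4 mm height); foil box flat on the table, released, at rest; sample box flat, moved under 30 mm (all of step 2 and height (world z) of foil_center between -0.001 and 0.016 m and angle between foil_center's own z axis and vertical below 0.08 rad and contact force between the fingers and foil_box below 0.1 N and contact force between foil_box and sample_box below 0.1 N and linear speed of each of foil_box, rack below 0.03 m/s and angular speed of rack below 0.15 rad/s and horizontal distance between rack_center and box_lid below 0.08 m and distance of sample_box from where it was at the start of the episode below 0.03 m and angle between box_lid's own z axis and vertical below 0.05 rad); the arm keeps its last pose, push and grip.
It fails at once if the foil box is dropped or knocked down: moving faster than 0.7 m/s while not gripped (linear speed of foil_box above 0.7 m/s and contact force between the fingers and foil_box below 0.1 N).
It fails at once if the rack is tilted by more than 0.25 rad (angle between rack_center's own z axis and vertical above 0.25 rad).
It fails at once if the sample box is pushed more than 40 mm away (distance of sample_box from where it was at the start of the episode above 0.04 m).
It also fails if it takes over 64 s, if anything falls off the work surface, if the arm or the gripper's body presses on something with over 40 N, if the wrist force passes 120 N, or if a joint passes its speed limit or range.

ROBOT

A 6-joint arm with a two-finger parallel gripper is mounted at the origin on a cart in front of the work surface, level with it; the furniture and walls round the work are solid. World frame = base frame: x ahead of the robot, y to its left, z up, the work surface at z = 0. Lengths are in mm, angles in rad, forces in N, time in s.
With the tool pointing down it reaches from about 350 to 775 mm from the base axis. Payload 7.3 kg.
Tool frame: the origin (TCP) lies at the very end of the fingers, on their centre line; the grasp point (between the pads) lies bot.grasp_offset behind it (bot.grasp_offset is the distance from the TCP to the grasp point, in mm); z points along the fingers, y is the line along which they close (so a half turn about z gives the same grasp; the last joint's range is limited). The gripper opens to 92 mm and grips with 3 to 60 N. Pads are 19 mm wide; open, the fingers measure 130 mm over their backs; the gripper's body (75 mm by 190 mm) begins 47 mm behind the grasp point.
Start: joints at [-1.49, 0.342, 1.524, -0, 1.275, -0.146], TCP at [118.073, -511.57, 226.741] pointing down, gripper open.
Joint ranges: [-2.53, 2.53], [-0.77, 2.02], [0.04, 2.7], [-1, 4.14], [0.28, 2.66], [-3.11, 3.11]. Speed limits (rad/s): [2.57, 2.57, 3.14, 3.14, 3.14, 3.14].

INTERFACE

Orientations are given as [roll, pitch, yaw] about the fixed x, y, z axes, in that order (R = Rz(yaw) Ry(pitch) Rx(roll)).
In Python, from plant import bot gives the robot as it stands. The module is installed in compiled form; this text tells all that it offers.
- The arm moves only by the shell command python3 -m handwheel 'ROWS'. ROWS is JSON, a list of rows, each an object of numbers: "claw": the finger opening in mm, from 0 to 91.8; "dx", "dy", "dz": the shift along the tool's x, y, z in mm; "rx", "ry", "rz": the turn, a rotation vector about the tool's x, y, z in rad. A call has 1 to 10 rows; each row shifts and turns the commanded pose from where the row before left it, along the tool's axes as they then stand; what a row does not reach is not made up. A row lasts 1/10 s, in which the tool goes at most 50 mm and 8.59 degrees, less where a joint would pass 70% of its speed; a pose out of reach is approached as far as the arm can. A call is refused whole if a number of a shift passes 50 or a number of a turn 0.15, either way. A call with a gripper value outside its range is refused whole. The fingers move at their own pace and stop on an object; the grip force is fixed at half the most. Time passes only in rows, so rows that do not move let the fingers close. It gives the time, the measured TCP pose, the force and the opening at its end, in the units of the state.
- bot.get_obs(): the state, without advancing time (a new reading comes with each control period).
- bot.capture(name): name is "scene" or "top"; returns a dict with "frame" (480x640x3 uint8, red, green, blue), "camera_matrix" (3x3 intrinsics, pixels), "k1" (the pictures are not rectified: a ray, as slopes to the right and down, at radius r is drawn at 1 + k1 r^2 times it, then the intrinsics apply), "view" (4x4, takes a point from world to camera coordinates). Camera axes: x right, y down, z forward; pixel columns grow to the right and rows downward; lengths in mm; the calibration is good to about 2 mm. A picture is of the moment at which its call begins. There is no depth.
- bot.close_job(): hands the job in, once; it reports no verdict.
The state is a dict: "time": time; "joint_positions": joint angles; "dq": joint speeds; "tau": joint torques, N m; "tool_pos": TCP position; "tcp_rot": TCP orientation; "contact_force": force on the tool from outside, world axes, zero at the start; "moment": the same for the moment, N m; "grip_width": finger opening in mm.
Only numpy, scipy, OpenCV 4.12 (cv2) and the standard library are available. Lean on these libraries where they do the work, as an engineer would, in place of code of your own. Each camera call takes 0.05 s, during which the arm holds its last target. There are 200 camera calls.

## Working session

There is one attempt and no reset: what is moved stays moved. The work goes in short steps, Python scripts to look and compute and a shell command to move; the robot and the scene stay as the last step left them, time stands still between calls to the robot, and variables do not carry over. Pictures are saved under pics/ and viewed, on a budget of 10 in all, crops included, one or two more only if the job needs it, and the job is handed in when it is done.

```bash
mkdir -p pics; cat > h.py <<'E'
import numpy as np, cv2
from plant import bot
def snap(name,fn,crop=None,scale=1):
    c=bot.capture(name); f=c['frame']
    if crop: x0,y0,x1,y1=crop; f=f[y0:y1,x0:x1]
    f=cv2.resize(f,None,fx=scale,fy=scale,interpolation=cv2.INTER_CUBIC)
    cv2.imwrite('pics/'+fn,f[:,:,::-1]); return c
def ray(c,u,v):
    K=c['camera_matrix']; xd=(u-K[0,2])/K[0,0]; yd=(v-K[1,2])/K[1,1]
    s=1.
    for _ in range(30): s=1/(1+c['k1']*((xd*s)**2+(yd*s)**2))
    V=np.array(c['view']); d=V[:3,:3].T@np.array([xd*s,yd*s,1]); o=-V[:3,:3].T@V[:3,3]
    return o,d
def at(c,u,v,z):
    o,d=ray(c,u,v); return o+d*(z-o[2])/d[2]
def proj(c,P):
    V=np.array(c['view']);K=c['camera_matrix'];p=V[:3,:3]@np.array(P)+V[:3,3];x,y=p[0]/p[2],p[1]/p[2];s=1+c['k1']*(x*x+y*y)
    return K[0,0]*x*s+K[0,2],K[1,1]*y*s+K[1,2]
E
python3 - <<'E'
from h import *
for n in('scene','top'):
    c=snap(n,n+'0.png'); V=np.array(c['view']); print(n,-V[:3,:3].T@V[:3,3],V[:3,:3].round(2).tolist(),c['camera_matrix'][0,0],c['k1'])
o=bot.get_obs();print(o['tool_pos'],o['tcp_rot'],o['grip_width'],bot.grasp_offset)
E
```

```text
scene [146.48111881 499.90534366 802.23254081] [[-0.45, -0.89, 0.01], [-0.7, 0.35, -0.63], [0.56, -0.29, -0.78]] 493.7431195611108 0.019127558592958307
top [514.76796755 246.63262901 980.87652997] [[-0.0, -1.0, -0.01], [-0.99, 0.0, -0.15], [0.15, 0.01, -0.99]] 460.91257103834687 -0.062485938408771584
[ 118.04236939 -511.20976238  226.1223828 ] [-3.14025717e+00 -1.84216711e-04  2.26788213e-01] 91.63342394213103 18.8
```

View pics/scene0.png

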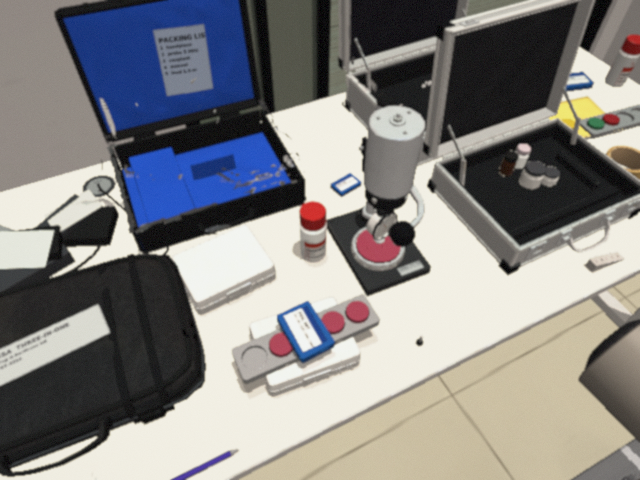

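View pics/top0.png

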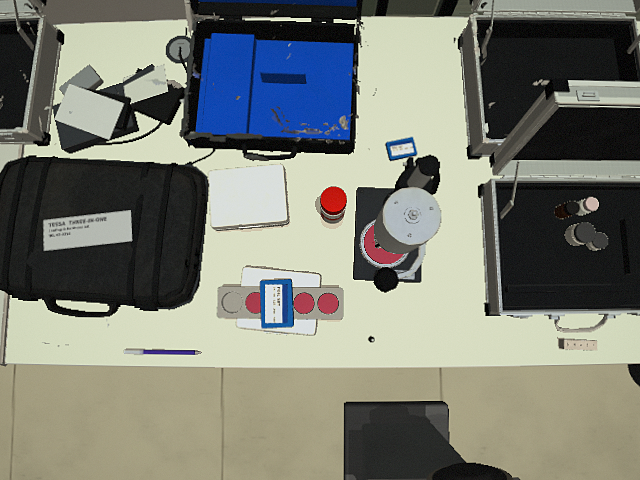

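Foil-box candidates are one lying across the rack (scene 305,331; top 277,303) and a smaller one on the table (scene 345,184; top 401,148). The one on the rack is the larger and fits. A second rack at the far right (scene 610,120) does not belong to the job. I'll confirm in an enlarged crop.

```bash
python3 - <<'E'
from h import *
c=snap('top','top1.png',(205,250,385,370),4.4)
E
```

```text
(no output)
```

View pics/top1.png

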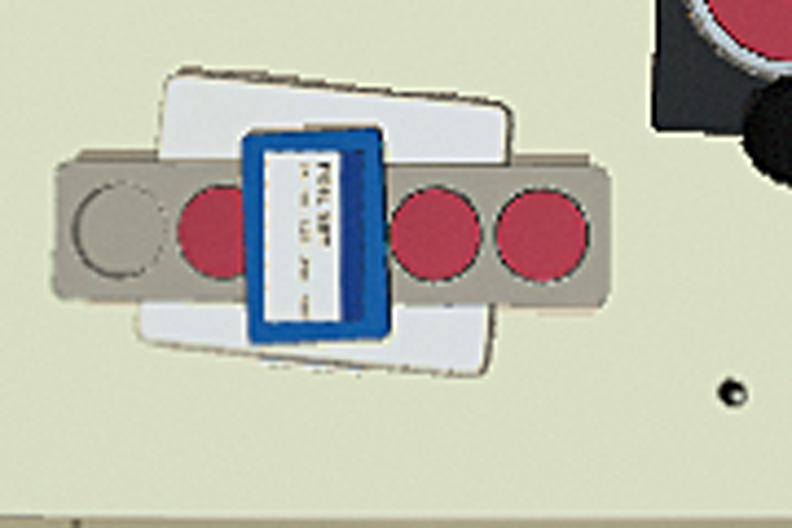

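The crop shows the large blue foil box with its top corners at crop (244,131), (381,127), (391,337) and (251,343). The grey rack runs from (55,163) to (608,307), with discs at (436,234) and (542,235). The small black knob is at (732,392).

```bash
python3 - <<'E'
from h import *
c=bot.capture('top')
def w(x,y,z): return at(c,205+x/4.4-.4,250+y/4.4-.4,z)
F=np.array([w(*p,88) for p in[(244,131),(381,127),(391,337),(251,343)]])
R=np.array([w(*p,62) for p in[(57,163),(608,168),(606,307),(53,298)]])
L=np.array([w(*p,46) for p in[(165,70),(512,104),(489,377),(137,338)]])
for n,A in zip('FRL',(F,R,L)):
    m=A.mean(0); l=[np.linalg.norm(A[i]-A[(i+1)%4]).round(1) for i in range(4)]
    e=(A[0]+A[3]-A[1]-A[2])/2  # left minus right in image -> +y
    f=(A[0]+A[1]-A[2]-A[3])/2  # +x
    print(n,m.round(1),l,'dir +y-ish: ang of e',np.degrees(np.arctan2(-e[0],e[1])).round(2),'f',np.degrees(np.arctan2(f[1],f[0])).round(2))
for p in[(436,234),(542,235)]: print('blk',w(*p,70).round(1))
print('knob',w(732,392,5).round(1), 'edge',w(300,517,0).round(1),'rim empty',w(120,230,62))
print('scene chk'); s=bot.capture('scene')
for A in(F,R): print([np.round(proj(s,p)) .tolist() for p in A])
E
```

```text
F [514.5 337.9  88. ] [np.float64(60.4), np.float64(91.1), np.float64(60.9), np.float64(92.0)] dir +y-ish: ang of e 2.01 f 2.86
R [514.4 334.6  62. ] [np.float64(249.6), np.float64(61.8), np.float64(248.3), np.float64(60.5)] dir +y-ish: ang of e -0.76 f -0.81
L [520.2 338.3  46. ] [np.float64(161.5), np.float64(124.0), np.float64(161.3), np.float64(122.8)] dir +y-ish: ang of e -5.94 f -4.95
blk [514.4 286.5  70. ]
blk [513.8 239.3  70. ]
knob [440.  149.6   5. ] edge [381.8 353.6   0. ] rim empty [516.20407251 429.46950994  62.        ]
scene chk
[[276.0, 314.0], [308.0, 300.0], [335.0, 342.0], [302.0, 359.0]]
[[230.0, 350.0], [363.0, 294.0], [380.0, 321.0], [243.0, 381.0]]
```

```bash
python3 -m handwheel '[{"claw":91.8,"rz":0.1},{"claw":91.8,"rz":0.085},{"claw":91.8,"dx":28,"dy":-31},{"claw":91.8,"dx":28,"dy":-31},{"claw":91.8,"dx":28,"dy":-31},{"claw":91.8,"dx":28,"dy":-31},{"claw":91.8,"dx":28,"dy":-31},{"claw":91.8,"dx":28,"dy":-31},{"claw":91.8,"dx":28,"dy":-31},{"claw":91.8,"dx":28,"dy":-31}]'
python3 -m handwheel '[{"claw":91.8,"dx":10,"dy":-31},{"claw":91.8,"dx":10,"dy":-31},{"claw":91.8,"dx":10,"dy":-31},{"claw":91.8,"dx":10,"dy":-31},{"claw":91.8,"dx":10,"dy":-31},{"claw":91.8,"dx":10,"dy":-31},{"claw":91.8,"dx":10,"dy":-31},{"claw":91.8,"dx":10,"dy":-31},{"claw":91.8},{"claw":91.8}]'
python3 -c "
from plant import bot
o=bot.get_obs();print(o['joint_positions'],o['contact_force'])"
```

```text
[-1.48999271e+00  3.42355661e-01  1.52449861e+00  2.23287170e-05
  1.27543364e+00 -1.45980975e-01] [ 0.72483125 -0.02149339  0.62703021]invalid input at $[0]: expected keys claw, dx, dy, dz, rx, ry, rz
invalid input at $[0]: expected keys claw, dx, dy, dz, rx, ry, rz
```

```bash
python3 -m handwheel '[{"claw":91.8,"dx":0,"dy":0,"dz":0,"rx":0,"ry":0,"rz":0.1},{"claw":91.8,"dx":0,"dy":0,"dz":0,"rx":0,"ry":0,"rz":0.085},{"claw":91.8,"dx":28,"dy":-31,"dz":0,"rx":0,"ry":0,"rz":0},{"claw":91.8,"dx":28,"dy":-31,"dz":0,"rx":0,"ry":0,"rz":0},{"claw":91.8,"dx":28,"dy":-31,"dz":0,"rx":0,"ry":0,"rz":0},{"claw":91.8,"dx":28,"dy":-31,"dz":0,"rx":0,"ry":0,"rz":0},{"claw":91.8,"dx":28,"dy":-31,"dz":0,"rx":0,"ry":0,"rz":0},{"claw":91.8,"dx":28,"dy":-31,"dz":0,"rx":0,"ry":0,"rz":0},{"claw":91.8,"dx":28,"dy":-31,"dz":0,"rx":0,"ry":0,"rz":0},{"claw":91.8,"dx":28,"dy":-31,"dz":0,"rx":0,"ry":0,"rz":0}]'
python3 -m handwheel '[{"claw":91.8,"dx":10,"dy":-31,"dz":0,"rx":0,"ry":0,"rz":0},{"claw":91.8,"dx":10,"dy":-31,"dz":0,"rx":0,"ry":0,"rz":0},{"claw":91.8,"dx":10,"dy":-31,"dz":0,"rx":0,"ry":0,"rz":0},{"claw":91.8,"dx":10,"dy":-31,"dz":0,"rx":0,"ry":0,"rz":0},{"claw":91.8,"dx":10,"dy":-31,"dz":0,"rx":0,"ry":0,"rz":0},{"claw":91.8,"dx":10,"dy":-31,"dz":0,"rx":0,"ry":0,"rz":0},{"claw":91.8,"dx":10,"dy":-31,"dz":0,"rx":0,"ry":0,"rz":0},{"claw":91.8,"dx":10,"dy":-31,"dz":0,"rx":0,"ry":0,"rz":0},{"claw":91.8,"dx":0,"dy":0,"dz":0,"rx":0,"ry":0,"rz":0},{"claw":91.8,"dx":0,"dy":0,"dz":0,"rx":0,"ry":0,"rz":0}]'
python3 -c "
from plant import bot
o=bot.get_obs();print(o['joint_positions'],o['contact_force'])"
```

```text
time: 1.25
tool_pos: [332.3, -253.0, 226.9]
tcp_rot: [3.141, -0.0, 0.042]
contact_force: [1.0, -0.8, 0.2]
grip_width: 91.6
time: 2.25
tool_pos: [401.0, -2.9, 226.6]
tcp_rot: [3.141, 0.0, 0.044]
contact_force: [0.3, -0.5, 0.1]
grip_width: 91.7
[-1.98605055e-01  1.12737072e-01  1.82974309e+00 -5.05468504e-04
  1.19932889e+00  1.32840795e+00] [ 0.31562528 -0.54906808  0.14355644]
```

```bash
python3 -m handwheel '[{"claw":91.8,"dx":1,"dy":-33,"dz":0,"rx":0,"ry":0,"rz":0},{"claw":91.8,"dx":1,"dy":-33,"dz":0,"rx":0,"ry":0,"rz":0},{"claw":91.8,"dx":1,"dy":-33,"dz":0,"rx":0,"ry":0,"rz":0},{"claw":91.8,"dx":1,"dy":-33,"dz":0,"rx":0,"ry":0,"rz":0},{"claw":91.8,"dx":1,"dy":-33,"dz":0,"rx":0,"ry":0,"rz":0},{"claw":91.8,"dx":1,"dy":-33,"dz":0,"rx":0,"ry":0,"rz":0},{"claw":91.8,"dx":1,"dy":-33,"dz":0,"rx":0,"ry":0,"rz":0},{"claw":91.8,"dx":30,"dy":-26,"dz":0,"rx":0,"ry":0,"rz":0},{"claw":91.8,"dx":30,"dy":-26,"dz":0,"rx":0,"ry":0,"rz":0},{"claw":91.8,"dx":30,"dy":-26,"dz":0,"rx":0,"ry":0,"rz":0}]'
python3 -m handwheel '[{"claw":91.8,"dx":30,"dy":-26,"dz":0,"rx":0,"ry":0,"rz":0},{"claw":91.8,"dx":0,"dy":0,"dz":30,"rx":0,"ry":0,"rz":0},{"claw":91.8,"dx":0,"dy":0,"dz":30,"rx":0,"ry":0,"rz":0},{"claw":91.8,"dx":0,"dy":0,"dz":30,"rx":0,"ry":0,"rz":0},{"claw":91.8,"dx":0,"dy":0,"dz":20,"rx":0,"ry":0,"rz":0},{"claw":91.8,"dx":0,"dy":0,"dz":0,"rx":0,"ry":0,"rz":0},{"claw":91.8,"dx":0,"dy":0,"dz":0,"rx":0,"ry":0,"rz":0}]'
```

```text
time: 3.25
tool_pos: [486.7, 309.3, 226.7]
tcp_rot: [3.141, -0.0, 0.04]
contact_force: [0.7, -0.7, 0.3]
grip_width: 92.1
time: 3.95
tool_pos: [514.8, 335.7, 117.0]
tcp_rot: [3.141, 0.0, 0.04]
contact_force: [-0.3, -0.1, 0.3]
grip_width: 91.8
```

```bash
python3 -m handwheel '[{"claw":91.8,"dx":0,"dy":-2,"dz":15,"rx":0,"ry":0,"rz":0},{"claw":91.8,"dx":0,"dy":0,"dz":15,"rx":0,"ry":0,"rz":0},{"claw":91.8,"dx":0,"dy":0,"dz":8,"rx":0,"ry":0,"rz":0},{"claw":91.8,"dx":0,"dy":0,"dz":4.5,"rx":0,"ry":0,"rz":0},{"claw":91.8,"dx":0,"dy":0,"dz":0,"rx":0,"ry":0,"rz":0},{"claw":91.8,"dx":0,"dy":0,"dz":0,"rx":0,"ry":0,"rz":0}]'
python3 - <<'E'
from h import *
snap('scene','s1.png',(200,230,420,400),3.6)
E
```

```text
time: 4.55
tool_pos: [514.4, 338.8, 75.1]
tcp_rot: [-3.141, -0.001, 0.042]
contact_force: [-0.2, -0.3, 0.5]
grip_width: 91.8
```

View pics/s1.png

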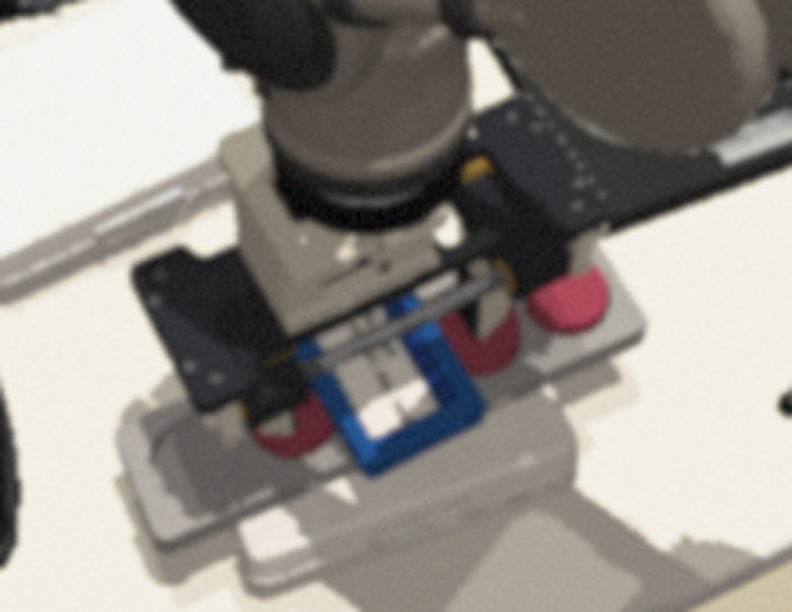

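The foil box (crop 390,390) sits between the two open fingers (tips near 290,410 and 490,320), which are clear of the blocks. I'll close and lift slowly.

```bash
python3 -m handwheel '[{"claw":72,"dx":0,"dy":0,"dz":1,"rx":0,"ry":0,"rz":0},{"claw":68,"dx":0,"dy":0,"dz":0,"rx":0,"ry":0,"rz":0},{"claw":65,"dx":0,"dy":0,"dz":0,"rx":0,"ry":0,"rz":0},{"claw":62,"dx":0,"dy":0,"dz":0,"rx":0,"ry":0,"rz":0},{"claw":58,"dx":0,"dy":0,"dz":0,"rx":0,"ry":0,"rz":0},{"claw":50,"dx":0,"dy":0,"dz":0,"rx":0,"ry":0,"rz":0},{"claw":50,"dx":0,"dy":0,"dz":0,"rx":0,"ry":0,"rz":0},{"claw":50,"dx":0,"dy":0,"dz":0,"rx":0,"ry":0,"rz":0}]'
python3 -m handwheel '[{"claw":50,"dx":0,"dy":0,"dz":-3,"rx":0,"ry":0,"rz":0},{"claw":50,"dx":0,"dy":0,"dz":-6,"rx":0,"ry":0,"rz":0},{"claw":50,"dx":0,"dy":0,"dz":-12,"rx":0,"ry":0,"rz":0},{"claw":50,"dx":0,"dy":0,"dz":-20,"rx":0,"ry":0,"rz":0},{"claw":50,"dx":0,"dy":0,"dz":-20,"rx":0,"ry":0,"rz":0},{"claw":50,"dx":0,"dy":0,"dz":-10,"rx":0,"ry":0,"rz":0},{"claw":50,"dx":0,"dy":0,"dz":0,"rx":0,"ry":0,"rz":0},{"claw":50,"dx":0,"dy":0,"dz":0,"rx":0,"ry":0,"rz":0}]'
```

```text
time: 5.4
tool_pos: [513.9, 338.7, 73.2]
tcp_rot: [3.142, -0.0, 0.042]
contact_force: [-0.5, -0.1, 1.3]
grip_width: 62.0
time: 6.2
tool_pos: [513.6, 338.6, 143.9]
tcp_rot: [3.141, 0.0, 0.042]
contact_force: [1.3, -0.2, 0.2]
grip_width: 61.6
```

```bash
python3 -m handwheel '[{"claw":50,"dx":-10,"dy":8,"dz":-15,"rx":0,"ry":0,"rz":0},{"claw":50,"dx":-20,"dy":18,"dz":-10,"rx":0,"ry":0,"rz":0},{"claw":50,"dx":-24,"dy":21,"dz":0,"rx":0,"ry":0,"rz":0},{"claw":50,"dx":-24,"dy":21,"dz":0,"rx":0,"ry":0,"rz":0},{"claw":50,"dx":-20,"dy":22,"dz":0,"rx":0,"ry":0,"rz":0},{"claw":50,"dx":-1,"dy":25,"dz":0,"rx":0,"ry":0,"rz":0},{"claw":50,"dx":-1,"dy":25,"dz":0,"rx":0,"ry":0,"rz":0},{"claw":50,"dx":-1,"dy":25,"dz":0,"rx":0,"ry":0,"rz":0},{"claw":50,"dx":-1,"dy":25,"dz":0,"rx":0,"ry":0,"rz":0},{"claw":50,"dx":-1,"dy":25,"dz":0,"rx":0,"ry":0,"rz":0}]'
python3 -m handwheel '[{"claw":50,"dx":-1,"dy":25,"dz":0,"rx":0,"ry":0,"rz":0},{"claw":50,"dx":-1,"dy":25,"dz":0,"rx":0,"ry":0,"rz":0},{"claw":50,"dx":10,"dy":20,"dz":0,"rx":0,"ry":0,"rz":0},{"claw":50,"dx":12,"dy":15,"dz":0,"rx":0,"ry":0,"rz":0},{"claw":50,"dx":0,"dy":0,"dz":20,"rx":0,"ry":0,"rz":0},{"claw":50,"dx":0,"dy":0,"dz":30,"rx":0,"ry":0,"rz":0},{"claw":50,"dx":0,"dy":0,"dz":30,"rx":0,"ry":0,"rz":0},{"claw":50,"dx":0,"dy":0,"dz":30,"rx":0,"ry":0,"rz":0},{"claw":50,"dx":0,"dy":0,"dz":0,"rx":0,"ry":0,"rz":0},{"claw":50,"dx":0,"dy":0,"dz":0,"rx":0,"ry":0,"rz":0}]'
```

```text
time: 7.2
tool_pos: [419.2, 118.5, 168.3]
tcp_rot: [3.141, 0.002, 0.042]
contact_force: [-0.3, 0.4, -0.5]
grip_width: 61.4
time: 8.2
tool_pos: [443.1, 35.5, 59.0]
tcp_rot: [-3.141, 0.002, 0.042]
contact_force: [-0.7, 0.3, 0.0]
grip_width: 61.7
```

```bash
python3 -m handwheel '[{"claw":50,"dx":0,"dy":0,"dz":15,"rx":0,"ry":0,"rz":0},{"claw":50,"dx":0,"dy":0,"dz":15,"rx":0,"ry":0,"rz":0},{"claw":50,"dx":0,"dy":0,"dz":12,"rx":0,"ry":0,"rz":0},{"claw":50,"dx":0,"dy":0,"dz":7,"rx":0,"ry":0,"rz":0},{"claw":50,"dx":0,"dy":0,"dz":3,"rx":0,"ry":0,"rz":0},{"claw":50,"dx":0,"dy":0,"dz":1,"rx":0,"ry":0,"rz":0},{"claw":50,"dx":0,"dy":0,"dz":1,"rx":0,"ry":0,"rz":0},{"claw":50,"dx":0,"dy":0,"dz":0,"rx":0,"ry":0,"rz":0},{"claw":50,"dx":0,"dy":0,"dz":0,"rx":0,"ry":0,"rz":0}]'
```

```text
time: 9.1
tool_pos: [443.7, 35.5, 5.5]
tcp_rot: [3.141, -0.001, 0.042]
contact_force: [0.4, -1.1, 0.1]
grip_width: 61.7
```

```bash
for i in 1 2; do python3 -m handwheel '[{"claw":50,"dx":0,"dy":0,"dz":0.5,"rx":0,"ry":0,"rz":0},{"claw":50,"dx":0,"dy":0,"dz":0.5,"rx":0,"ry":0,"rz":0},{"claw":50,"dx":0,"dy":0,"dz":0,"rx":0,"ry":0,"rz":0}]'; done
```

```text
time: 9.4
tool_pos: [443.5, 35.5, 4.2]
tcp_rot: [3.142, 0.0, 0.042]
contact_force: [-0.7, -0.0, -0.6]
grip_width: 62.0
time: 9.7
tool_pos: [443.5, 35.5, 3.4]
tcp_rot: [3.141, -0.0, 0.042]
contact_force: [-0.7, -0.9, 3.4]
grip_width: 61.6
```

```bash
python3 -m handwheel '[{"claw":62,"dx":0,"dy":0,"dz":0,"rx":0,"ry":0,"rz":0},{"claw":66,"dx":0,"dy":0,"dz":0,"rx":0,"ry":0,"rz":0},{"claw":75,"dx":0,"dy":0,"dz":0,"rx":0,"ry":0,"rz":0},{"claw":91.8,"dx":0,"dy":0,"dz":0,"rx":0,"ry":0,"rz":0},{"claw":91.8,"dx":0,"dy":0,"dz":0,"rx":0,"ry":0,"rz":0},{"claw":91.8,"dx":0,"dy":0,"dz":-5,"rx":0,"ry":0,"rz":0},{"claw":91.8,"dx":0,"dy":0,"dz":-20,"rx":0,"ry":0,"rz":0},{"claw":91.8,"dx":0,"dy":0,"dz":-40,"rx":0,"ry":0,"rz":0},{"claw":91.8,"dx":0,"dy":0,"dz":-40,"rx":0,"ry":0,"rz":0},{"claw":91.8,"dx":0,"dy":0,"dz":-40,"rx":0,"ry":0,"rz":0}]'
python3 -m handwheel '[{"claw":91.8,"dx":-10,"dy":-10,"dz":-30,"rx":0,"ry":0,"rz":0},{"claw":91.8,"dx":-10,"dy":-30,"dz":0,"rx":0,"ry":0,"rz":0},{"claw":91.8,"dx":-2,"dy":-33,"dz":0,"rx":0,"ry":0,"rz":0},{"claw":91.8,"dx":1,"dy":-33,"dz":0,"rx":0,"ry":0,"rz":0},{"claw":91.8,"dx":1,"dy":-33,"dz":0,"rx":0,"ry":0,"rz":0},{"claw":91.8,"dx":1,"dy":-33,"dz":0,"rx":0,"ry":0,"rz":0},{"claw":91.8,"dx":0,"dy":0,"dz":0,"rx":0,"ry":0,"rz":0},{"claw":91.8,"dx":0,"dy":0,"dz":0,"rx":0,"ry":0,"rz":0}]'
python3 - <<'E'
from h import *
c=snap('top','top2.png',(200,230,440,400),3.3)
E
```

```text
time: 10.7
tool_pos: [443.1, 35.5, 150.0]
tcp_rot: [3.142, 0.0, 0.042]
contact_force: [1.3, 0.0, 0.9]
grip_width: 91.8
time: 11.5
tool_pos: [416.9, 206.7, 178.2]
tcp_rot: [3.141, 0.0, 0.044]
contact_force: [-0.2, 0.0, -0.6]
grip_width: 91.8
```

View pics/top2.png

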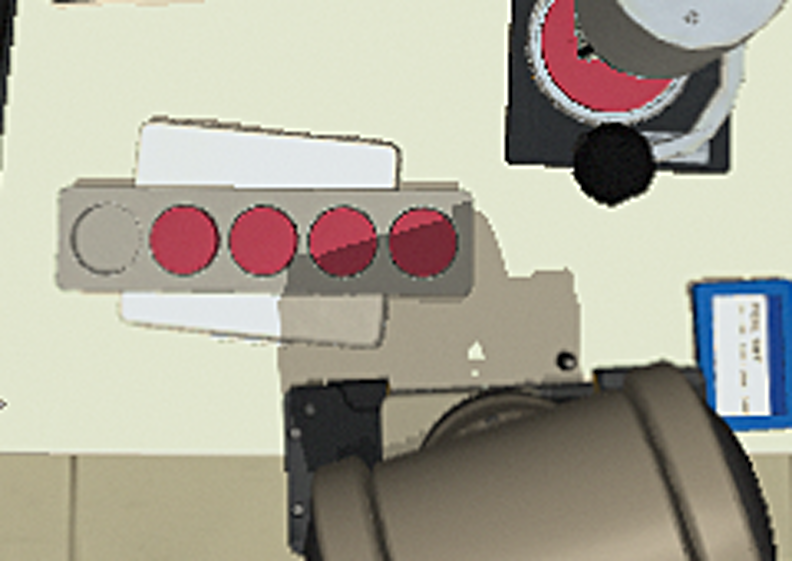

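The foil box lies flat on the table (crop 742,355), released. The rack is undisturbed: discs at (185,240), (263,240), (343,241) and (423,242), empty pocket at (107,238).

```bash
python3 - <<'E'
from h import *
c=bot.capture('top')
def w(x,y,z): return at(c,200+x/3.3-.4,230+y/3.3-.4,z)
R=np.array([w(*p,62) for p in[(58,188),(472,191),(472,297),(56,291)]])
print(R.round(1),R.mean(0))
B=np.array([w(*p,70) for p in[(185,240),(263,240),(343,241),(423,242)]]);print(B.round(1)); p=np.polyfit(B[:,1],B[:,0],1);print('yaw',-np.arctan(p[0]))
# colour-based check of disc centres
hsv=cv2.cvtColor(c['frame'],cv2.COLOR_RGB2HSV);m=((hsv[...,0]>168)|(hsv[...,0]<4))&(hsv[...,1]>110)
m[:285]=0;m[:,:230]=0;m[325:]=0;m[:,345:]=0
n,_,st,ce=cv2.connectedComponentsWithStats(m.astype('uint8'))
for s,q in zip(st[1:],ce[1:]):
    if s[4]>60: print(s[4],at(c,*q,70).round(1))
E
python3 -m handwheel '[{"claw":91.8,"dx":15,"dy":-18,"dz":0,"rx":0,"ry":0,"rz":0},{"claw":91.8,"dx":25,"dy":-30,"dz":0,"rx":0,"ry":0,"rz":0},{"claw":91.8,"dx":25,"dy":-30,"dz":0,"rx":0,"ry":0,"rz":0},{"claw":91.8,"dx":25,"dy":-30,"dz":0,"rx":0,"ry":0,"rz":0},{"claw":91.8,"dx":12,"dy":-10,"dz":0,"rx":0,"ry":0,"rz":-0.1},{"claw":91.8,"dx":0,"dy":0,"dz":0,"rx":0,"ry":0,"rz":-0.14},{"claw":91.8,"dx":0,"dy":0,"dz":0,"rx":0,"ry":0,"rz":-0.14},{"claw":91.8,"dx":0,"dy":0,"dz":0,"rx":0,"ry":0,"rz":-0.14},{"claw":91.8,"dx":0,"dy":0,"dz":0,"rx":0,"ry":0,"rz":-0.14},{"claw":91.8,"dx":0,"dy":0,"dz":0,"rx":0,"ry":0,"rz":-0.14}]'
python3 -m handwheel '[{"claw":91.8,"dx":0,"dy":0,"dz":0,"rx":0,"ry":0,"rz":-0.14},{"claw":91.8,"dx":0,"dy":0,"dz":0,"rx":0,"ry":0,"rz":-0.14},{"claw":91.8,"dx":0,"dy":0,"dz":0,"rx":0,"ry":0,"rz":-0.14},{"claw":91.8,"dx":0,"dy":0,"dz":0,"rx":0,"ry":0,"rz":-0.14},{"claw":91.8,"dx":0,"dy":0,"dz":0,"rx":0,"ry":0,"rz":-0.14},{"claw":91.8,"dx":0,"dy":0,"dz":0,"rx":0,"ry":0,"rz":0},{"claw":91.8,"dx":0,"dy":0,"dz":0,"rx":0,"ry":0,"rz":0}]'
```

```text
[[546.4 459.7  62. ]
 [544.2 209.7  62. ]
 [481.4 210.3  62. ]
 [484.9 459.3  62. ]] [514.25970088 334.72880476  62.        ]
[[515.3 380.9  70. ]
 [515.3 334.3  70. ]
 [514.7 286.8  70. ]
 [514.  239.3  70. ]]
yaw -0.009991913923152575
325 [515.3 381.3  70. ]
324 [514.9 334.2  70. ]
322 [514.4 286.9  70. ]
319 [513.7 239.6  70. ]
time: 12.6
tool_pos: [514.8, 327.1, 178.2]
tcp_rot: [3.142, 0.001, 0.846]
contact_force: [-0.0, -0.5, 0.7]
grip_width: 91.7
time: 13.3
tool_pos: [514.7, 327.7, 178.2]
tcp_rot: [-3.141, 0.0, 1.537]
contact_force: [0.4, 0.6, 0.1]
grip_width: 91.8
```

```bash
python3 -m handwheel '[{"claw":91.8,"dx":0.7,"dy":0,"dz":30,"rx":0,"ry":0,"rz":-0.023},{"claw":91.8,"dx":0,"dy":0,"dz":30,"rx":0,"ry":0,"rz":0},{"claw":91.8,"dx":0,"dy":0,"dz":30,"rx":0,"ry":0,"rz":0},{"claw":91.8,"dx":0,"dy":0,"dz":15,"rx":0,"ry":0,"rz":0},{"claw":91.8,"dx":0,"dy":0,"dz":10,"rx":0,"ry":0,"rz":0},{"claw":91.8,"dx":0,"dy":0,"dz":8,"rx":0,"ry":0,"rz":0},{"claw":91.8,"dx":0,"dy":0,"dz":3,"rx":0,"ry":0,"rz":0},{"claw":91.8,"dx":0,"dy":0,"dz":0,"rx":0,"ry":0,"rz":0},{"claw":91.8,"dx":0,"dy":0,"dz":0,"rx":0,"ry":0,"rz":0}]'
python3 - <<'E'
from h import *
snap('scene','s2.png',(200,230,420,400),3.6)
E
```

```text
time: 14.2
tool_pos: [514.8, 329.6, 53.0]
tcp_rot: [3.14, -0.001, 1.565]
contact_force: [0.5, 0.1, -0.1]
grip_width: 91.8
```

View pics/s2.png

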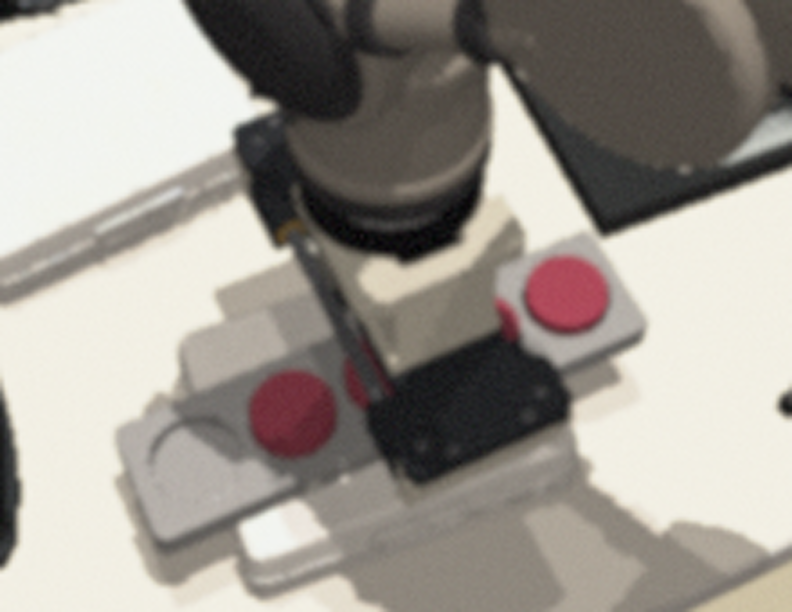

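The gripper sits across the rack at block 3 (crop 380,370), with the fingers beside it (hidden) and the blocks untouched. I'll go the last bit and close.

```bash
python3 -m handwheel '[{"claw":91.8,"dx":-1,"dy":0,"dz":2,"rx":0,"ry":0,"rz":0},{"claw":91.8,"dx":0,"dy":0,"dz":1,"rx":0,"ry":0,"rz":0},{"claw":91.8,"dx":0,"dy":0,"dz":1,"rx":0,"ry":0,"rz":0},{"claw":91.8,"dx":0,"dy":0,"dz":0,"rx":0,"ry":0,"rz":0},{"claw":91.8,"dx":0,"dy":0,"dz":0,"rx":0,"ry":0,"rz":0}]'
python3 -m handwheel '[{"claw":72,"dx":0,"dy":0,"dz":0,"rx":0,"ry":0,"rz":0},{"claw":68,"dx":0,"dy":0,"dz":0,"rx":0,"ry":0,"rz":0},{"claw":66,"dx":0,"dy":0,"dz":0,"rx":0,"ry":0,"rz":0},{"claw":64,"dx":0,"dy":0,"dz":0,"rx":0,"ry":0,"rz":0},{"claw":62,"dx":0,"dy":0,"dz":0,"rx":0,"ry":0,"rz":0},{"claw":60,"dx":0,"dy":0,"dz":0,"rx":0,"ry":0,"rz":0},{"claw":50,"dx":0,"dy":0,"dz":0,"rx":0,"ry":0,"rz":0},{"claw":50,"dx":0,"dy":0,"dz":0,"rx":0,"ry":0,"rz":0},{"claw":50,"dx":0,"dy":0,"dz":0,"rx":0,"ry":0,"rz":0}]'
```

```text
time: 14.75
tool_pos: [514.3, 328.4, 48.2]
tcp_rot: [-3.142, 0.0, 1.565]
contact_force: [0.7, -0.1, -1.0]
grip_width: 92.2
time: 15.65
tool_pos: [514.5, 328.4, 48.2]
tcp_rot: [3.141, 0.0, 1.565]
contact_force: [2.1, -0.2, -0.2]
grip_width: 61.5
```

Gripped. A small lift first, then check the load, moment and level.

```bash
python3 -m handwheel '[{"claw":50,"dx":0,"dy":0,"dz":-1,"rx":0,"ry":0,"rz":0},{"claw":50,"dx":0,"dy":0,"dz":-2,"rx":0,"ry":0,"rz":0},{"claw":50,"dx":0,"dy":0,"dz":-3,"rx":0,"ry":0,"rz":0},{"claw":50,"dx":0,"dy":0,"dz":-3,"rx":0,"ry":0,"rz":0},{"claw":50,"dx":0,"dy":0,"dz":-3,"rx":0,"ry":0,"rz":0},{"claw":50,"dx":0,"dy":0,"dz":-3,"rx":0,"ry":0,"rz":0},{"claw":50,"dx":0,"dy":0,"dz":0,"rx":0,"ry":0,"rz":0},{"claw":50,"dx":0,"dy":0,"dz":0,"rx":0,"ry":0,"rz":0},{"claw":50,"dx":0,"dy":0,"dz":0,"rx":0,"ry":0,"rz":0}]'
python3 - <<'E'
from h import *
print(bot.get_obs()['moment'])
snap('scene','s3.png',(200,220,420,390),3.6)
E
```

```text
time: 16.55
tool_pos: [514.2, 328.4, 63.0]
tcp_rot: [-3.141, 0.0, 1.565]
contact_force: [0.5, 0.9, -3.1]
grip_width: 61.3
[-0.07024672 -0.11812802 -0.02286677]
```

View pics/s3.png

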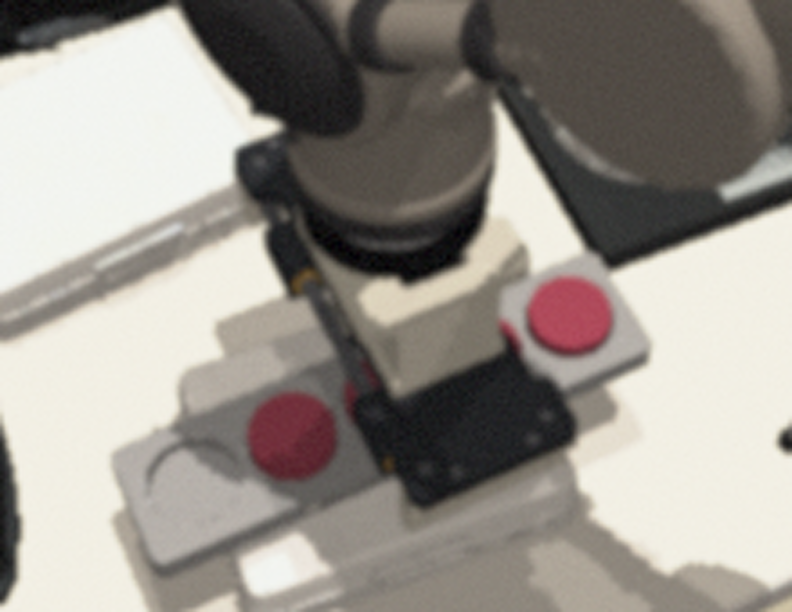

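The rack has come off the lid. Both ends rose about 4 px (corners 160,570 and 650,355), so it is level, and the blocks are seated. I'll continue to about 15 cm.

```bash
python3 -m handwheel '[{"claw":50,"dx":0,"dy":0,"dz":-2,"rx":0,"ry":0,"rz":0},{"claw":50,"dx":0,"dy":0,"dz":-4,"rx":0,"ry":0,"rz":0},{"claw":50,"dx":0,"dy":0,"dz":-7,"rx":0,"ry":0,"rz":0},{"claw":50,"dx":0,"dy":0,"dz":-8,"rx":0,"ry":0,"rz":0},{"claw":50,"dx":0,"dy":0,"dz":-8,"rx":0,"ry":0,"rz":0},{"claw":50,"dx":0,"dy":0,"dz":-8,"rx":0,"ry":0,"rz":0},{"claw":50,"dx":0,"dy":0,"dz":-8,"rx":0,"ry":0,"rz":0},{"claw":50,"dx":0,"dy":0,"dz":-8,"rx":0,"ry":0,"rz":0},{"claw":50,"dx":0,"dy":0,"dz":-8,"rx":0,"ry":0,"rz":0},{"claw":50,"dx":0,"dy":0,"dz":-8,"rx":0,"ry":0,"rz":0}]'
python3 -m handwheel '[{"claw":50,"dx":0,"dy":0,"dz":-8,"rx":0,"ry":0,"rz":0},{"claw":50,"dx":0,"dy":0,"dz":-8,"rx":0,"ry":0,"rz":0},{"claw":50,"dx":0,"dy":0,"dz":-8,"rx":0,"ry":0,"rz":0},{"claw":50,"dx":0,"dy":0,"dz":-8,"rx":0,"ry":0,"rz":0},{"claw":50,"dx":0,"dy":0,"dz":-8,"rx":0,"ry":0,"rz":0},{"claw":50,"dx":0,"dy":0,"dz":-8,"rx":0,"ry":0,"rz":0},{"claw":50,"dx":0,"dy":0,"dz":-8,"rx":0,"ry":0,"rz":0},{"claw":50,"dx":0,"dy":0,"dz":-6,"rx":0,"ry":0,"rz":0},{"claw":50,"dx":0,"dy":0,"dz":-4,"rx":0,"ry":0,"rz":0},{"claw":50,"dx":0,"dy":0,"dz":-2,"rx":0,"ry":0,"rz":0}]'
python3 -m handwheel '[{"claw":50,"dx":0,"dy":0,"dz":0,"rx":0,"ry":0,"rz":0},{"claw":50,"dx":0,"dy":0,"dz":0,"rx":0,"ry":0,"rz":0},{"claw":50,"dx":0,"dy":0,"dz":0,"rx":0,"ry":0,"rz":0},{"claw":50,"dx":0,"dy":0,"dz":0,"rx":0,"ry":0,"rz":0},{"claw":50,"dx":0,"dy":0,"dz":0,"rx":0,"ry":0,"rz":0},{"claw":50,"dx":0,"dy":0,"dz":0,"rx":0,"ry":0,"rz":0}]'
python3 - <<'E'
from h import *
c=snap('scene','s4.png',(180,170,440,380),3)
a=np.array(c['view'])
# predicted corners of a level rack with underside z0 at present pose
t=bot.get_obs()['tool_pos']; yaw=-.006; z=t[2]-2.2+16
for X,Y in[(31,125),(31,-125),(-31,-125),(-31,125)]:
    p=[t[0]+X*np.cos(yaw)-(Y+6)*np.sin(yaw),t[1]+X*np.sin(yaw)+(Y+6)*np.cos(yaw),z]
    u,v=proj(c,p); print((u-180)*3,(v-170)*3)
E
```

```text
time: 17.6
tool_pos: [514.3, 328.4, 132.9]
tcp_rot: [-3.142, 0.0, 1.565]
contact_force: [-0.8, -0.7, -3.8]
grip_width: 61.4
time: 18.6
tool_pos: [514.4, 328.5, 200.6]
tcp_rot: [3.141, -0.0, 1.565]
contact_force: [0.3, -0.8, -4.0]
grip_width: 61.5
time: 19.2
tool_pos: [514.3, 328.4, 200.1]
tcp_rot: [-3.142, 0.0, 1.565]
contact_force: [-0.8, 0.3, -4.1]
grip_width: 61.6
106.44851110516316 389.15114221297074
570.7934116285392 207.91492193087416
633.8562077390753 295.22360322966233
151.82253485905295 495.6767112819138
```

View pics/s4.png

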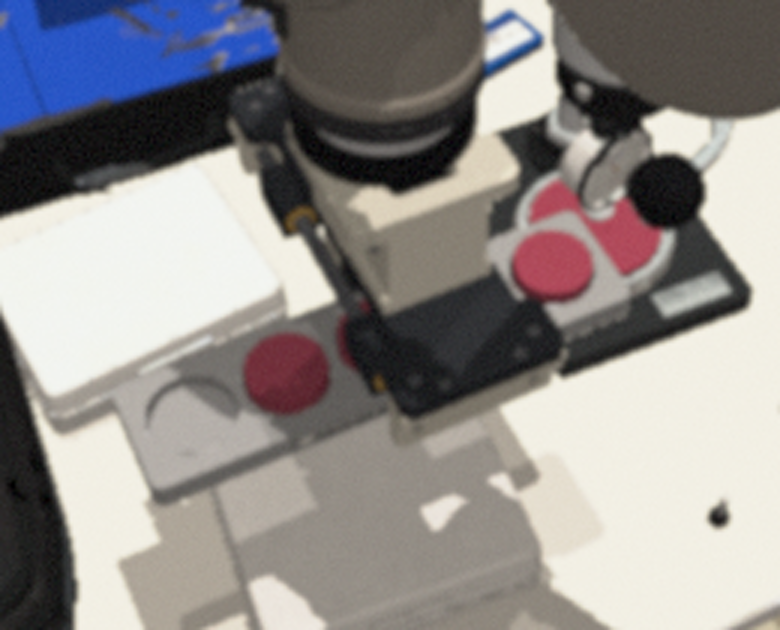

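The held rack's corners, at about (112,392), (155,492), (632,292) and (578,212), match the level prediction within 1–3 px in the original image. Blocks 1 and 4 are seated, blocks 2 and 3 are hidden by the gripper, and the sample box is below in place. Handing in.

```bash
python3 -c "
from plant import bot
print(abs(bot.get_obs()['dq']).max()); print(bot.close_job())"
```

```text
0.0014354564475735727
the job is handed in; nothing more can be done
None
```

The job is handed in, and by my last checks it is done; no verdict was reported. I took the larger foil box off the rack and set it down flat near the front edge, at about x 0.443, y 0.035 m. It touched down with about 3 N and was then let go. I then gripped the rack at its balance point, lifted it straight up and am holding it with the underside about 15 cm above the lid.

Last checks:
- **Hold:** the opening is 61.6 mm, the load about 4.1 N (I expected about 4.6 N from the stated masses), and the joints are practically still. The job took about 19 s of the 64 s allowed.
- **Level:** the rack's corners in the picture match a level rack within about 3 pixels.
- **Blocks:** blocks 1 and 4 are seen seated. The gripper hid blocks 2 and 3, so I did not check them directly after the lift.
- **Boxes:** the sample box appears unmoved by eye, but I did not measure it again. The foil box was last seen right after its release, lying flat.

No check failed or disagreed. The first move command was refused because it left out keys, and nothing moved.

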